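# Set the dish holder's jaw to the gauge mark with its thumbwheel

### The arm

A 6-joint arm with a two-finger parallel gripper is mounted at the origin on the work surface. World frame = base frame: x ahead of the robot, y to its left, z up, the work surface at z = 0. Lengths are in m, angles in rad, forces in N, time in s.
With the tool pointing down it reaches from about 0.3 to 0.875 m from the base axis. Payload 6.4 kg.
Tool frame: the origin (TCP) lies at the very end of the fingers, on their centre line; the grasp point (between the pads) lies 19 mm behind it (ctrl.hold_point_z is the distance from the TCP to the grasp point, in m); y points along the fingers, x is the direction in which the jaws open and shut, and the axes are right-handed (so a half turn about y gives the same grasp; the last joint's range is limited). The gripper opens to 85 mm and grips with 20 to 120 N. Pads are 22 mm wide; open, the fingers measure 114 mm over their backs; the gripper's body (76 mm by 85 mm) begins 54 mm behind the grasp point. The pads swing forward as they close: fully open they stand 13 mm farther back than shut.
Start: joints at [1.062, 0.181, 1.607, -0, 1.354, -0.206], TCP at [0.171, 0.549, 0.231] pointing down, gripper open.
Joint ranges: [-2.99, 2.99], [-0.89, 2.07], [0.3, 2.58], [-1.14, 4.28], [0, 2.63], [-3.12, 3.12]. Speed limits (rad/s): [2.57, 2.57, 3.01, 3.14, 3.14, 3.14].

### API

Orientations are given as a unit quaternion [w, x, y, z].
In Python, from bench import ctrl, imaging gives the robot as it stands.
- The arm moves only by the shell command python3 -m jog 'ROWS'. ROWS is JSON, a list of rows, each a list of 3 entries, a list of its own where there are three numbers: the shift along the tool's x, y, z in cm, then the turn, a rotation vector about the tool's x, y, z in rad, then the finger opening in cm, from 0 to 8.54. A call has 1 to 12 rows; each row shifts and turns the pose as measured when the row begins, along the tool's axes as they then stand; what a row does not reach is not made up. A row lasts 1/12 s, in which the tool goes at most 41.7 mm and 7.16 degrees, less where a joint would pass 70% of its speed; a pose out of reach is approached as far as the arm can. A call is refused whole if a number of a shift passes 4.17 or a number of a turn 0.125, either way. A call with a gripper value outside its range is refused whole. The fingers move at their own pace and stop on an object; the grip force is fixed at half the most. Time passes only in rows, so rows that do not move let the fingers close. It gives the time, the measured TCP pose, the force and the opening at its end, in the units of the state.
- ctrl.get_obs(): the state, without advancing time (a new reading comes with each control period).
- imaging.camera(name): name is "scene" or "top"; returns a dict with "frame" (420x560x3 uint8, red, green, blue), "depth" (420x560 float32, m along the optical axis (not along the pixel's ray), 0 where there is no reading), "K" (3x3 intrinsics, pixels), "k1" (the pictures are not rectified: a ray, as slopes to the right and down, at radius r is drawn at 1 + k1 r^2 times it, then the intrinsics apply), "R" (3x3) and "t" (3): a world point X has camera coordinates R X + t. Camera axes: x right, y down, z forward; pixel columns grow to the right and rows downward; lengths in m; the calibration is good to about 2 mm. A picture is of the moment at which its call begins.
- ctrl.hand_in(): hands the job in, once; it reports no verdict.
The state is a dict: "time_s": time; "q": joint angles; "dq": joint speeds; "joint_efforts": joint torques, N m; "eef_pos": TCP position; "eef_rot": TCP orientation; "wrist_force": force on the tool from outside, world axes, zero at the start; "torque": the same for the moment, N m; "opening": opening from 0.0 (shut) to 1.0 (fully open).
Only numpy, scipy, OpenCV 4.12 (cv2) and the standard library are available. Lean on these libraries where they do the work, as an engineer would, in place of code of your own. Each camera call takes 0.05 s, during which the arm holds its last target. There are 200 camera calls.

### The job

On the bench stands a black dish holder with a knurled thumbwheel. With a fingertip on top of the wheel, roll it until the sliding jaw has closed the gap so far that its red pointer stands opposite the green gauge mark, then take the finger away. Drive the jaw by the wheel only: do not push the jaw itself, shift the gauge mark or disturb the dish, and leave everything else on the bench where it is, with nothing picked up.

Things in the scene. Friction and masses are not known exactly. Their poses are not given: they have to be found in the camera images.
- fixture: black dish holder fixed to the bench, plate 120 (its x) by 225 (its y) by 18 mm high. Origin: bench level, under the plate (plate spans y -110 to +115 mm); z up. Its +y is the closing direction: from the wheel end to the fixed aluminium jaw (inner face at y = +95 mm, 48 mm high). Highest point is the wheel, 75 mm.
- wheel_top (a point): topmost point of the knurled wheel at rest, mid-width, 75 mm above the bench, 65 mm to -y of the holder's origin; axes as the holder's. Does not turn with the wheel. The wheel does not yield: a light press of 3 to 10 N grips it by friction, and about 1 N along its rim turns it.
- wheel: grey knurled steel wheel with a yellow line, 60 mm diameter, 30 mm wide, axis level along the holder's x; origin at its centre (turns with it). Two white cheeks flank it, tops 54 mm high, 49 mm over their outsides. Rolling its top to the holder's +y closes the gap, to -y opens it. It stays where left. The job takes 25 to 95 mm of rim travel: one to three strokes, finger lifted between.
- jaw: sliding aluminium jaw, 70 (holder's x) by 14 by 28 mm, between the wheel and the dish, its top 47 mm above the bench; origin: centre of its underside. Geared to the wheel: it moves along the holder's y, the same way as the wheel's top, 12 mm per rad of the wheel, so 0.4 mm per mm of rim travel. Not to be pushed directly.
- jaw_pointer (a point): tip of the jaw's red pointer (2.4 mm wide), which reaches over the aluminium rule on the holder's +x side, 30 mm above the bench; axes as the holder's.
- gauge_mark (a point): inner edge, mid-width, of the green gauge mark (a tab 8 mm wide along the holder's y) at the rule, 30 mm above the bench; axes as the holder's. The jaw is set when pointer and mark have the same y in the holder's frame. The mark stands at a different place on the rule each time and holds by friction; it is not to be shifted.
- dish: small round lidded dish, pink inside, 37 mm diameter, 12 mm high, loose on the holder's plate near the fixed jaw; origin at the centre of its underside.
- flask: clear flat flask with pink inside and a blue cap, 50 by 104 by 24 mm, loose, beside the holder's +x side; origin at its underside.
- slide_box: blue box 60 by 90 by 26 mm, loose, beside the holder's -x side; origin at the centre of its underside.
- marker: white pen with black cap, 13 by 120 by 13 mm, loose, by the holder's wheel end, on its -x side; origin at its underside.
- bottle: bottle with blue cap, 64 mm diameter, 150 mm high, loose, to the robot's right; origin under its centre.
- beaker: open glass beaker, 72 mm diameter, 90 mm high, loose, to the robot's right; origin under its centre.
- tube_rack: orange block of capped tubes, 70 by 70 by 57 mm, loose, to the robot's right; origin under its centre.
- tip_box: black box with yellow lid, 85 by 120 by 72 mm, loose, to the robot's left; origin under its centre.

How it is judged:
By the outcome, as a careful person would: the job done as asked, in the order asked, and still so for the second after the job is handed in, with the robot touching nothing.
It also fails if it takes over 45 s, if anything falls off the work surface, if the arm or the gripper's body presses on something with over 40 N, if the wrist force passes 120 N, or if a joint passes its speed limit or range.

## Working session

There is one attempt and no reset: what is moved stays moved. The work goes in short steps, Python scripts to look and compute and a shell command to move; the robot and the scene stay as the last step left them, time stands still between calls to the robot, and variables do not carry over. Pictures are saved under pics/ and viewed, about 8 in all and at most 12, crops included, and the job is handed in when it is done.

```bash
mkdir -p pics; ls; cat > h.py <<'E'
import numpy as np, cv2
from bench import ctrl, imaging
def snap(name,fn,box=None,s=1):
    c=imaging.camera(name); im=c["frame"][:,:,::-1]
    if box: x0,y0,x1,y1=box; im=im[y0:y1,x0:x1]
    cv2.imwrite("pics/"+fn,cv2.resize(im,None,fx=s,fy=s,interpolation=cv2.INTER_CUBIC)); return c
def ray(c,u,v):
    K=c["K"];d=np.array([(u-K[0,2])/K[0,0],(v-K[1,2])/K[1,1]]);p=d.copy()
    for _ in range(20): p=d/(1+c["k1"]*(p@p))
    R=np.array(c["R"]);return R.T@np.array([p[0],p[1],1]), -R.T@np.array(c["t"])
def atz(c,u,v,z):
    d,o=ray(c,u,v); return o+d*(z-o[2])/d[2]
def proj(c,X):
    X=np.array(c["R"])@np.array(X)+np.array(c["t"]);p=X[:2]/X[2];p=p*(1+c["k1"]*(p@p));K=c["K"]
    return K[0,0]*p[0]+K[0,2],K[1,1]*p[1]+K[1,2]
E
python3 - <<'E'
from h import *
a=snap("top","t0.png",s=1.4);b=snap("scene","s0.png",s=1.4)
for c in(a,b):print(c["K"],c["k1"],c["R"],c["t"])
print(ctrl.get_obs())
E
```

```text
pics
[[453.45461413   0.         280.85436478]
 [  0.         453.45461413 211.29959323]
 [  0.           0.           1.        ]] -0.06355686294253027 [[-0.02040821 -0.99968607  0.01453493]
 [-0.99719672  0.01930631 -0.0722909 ]
 [ 0.07198759 -0.01596952 -0.99727768]] [0.01474609 0.52852799 1.40105019]
[[399.50878968   0.         281.85289515]
 [  0.         399.50878968 208.17231398]
 [  0.           0.           1.        ]] -0.08755657610844449 [[-0.08508552  0.99617617  0.01983663]
 [ 0.69330402  0.0734918  -0.71688806]
 [-0.71560463 -0.04724398 -0.69690603]] [ 0.03454012 -0.30350899  1.42576283]
{'time_s': 0.1, 'q': array([ 1.06171006e+00,  1.81449435e-01,  1.60788655e+00, -7.41155753e-06,
        1.35380935e+00, -2.06310052e-01]), 'dq': array([ 0.00202408, -0.00067356, -0.0034428 ,  0.0017065 , -0.00134138,
       -0.00108192]), 'joint_efforts': array([ 6.68732355e-04, -4.45881629e+01, -3.52240241e+01, -2.88469282e-04,
        4.08073174e-03, -4.96433461e-05]), 'eef_pos': array([0.17119683, 0.54841255, 0.23049435]), 'eef_rot': array([-0.56945607,  0.56991612,  0.41837797, -0.41937487]), 'wrist_force': array([-0.39665717, -0.19524755,  0.86766989]), 'torque': array([-0.00999088, -0.0135201 , -0.05643469]), 'opening': 0.9978819720349124}
```

View pics/t0.png

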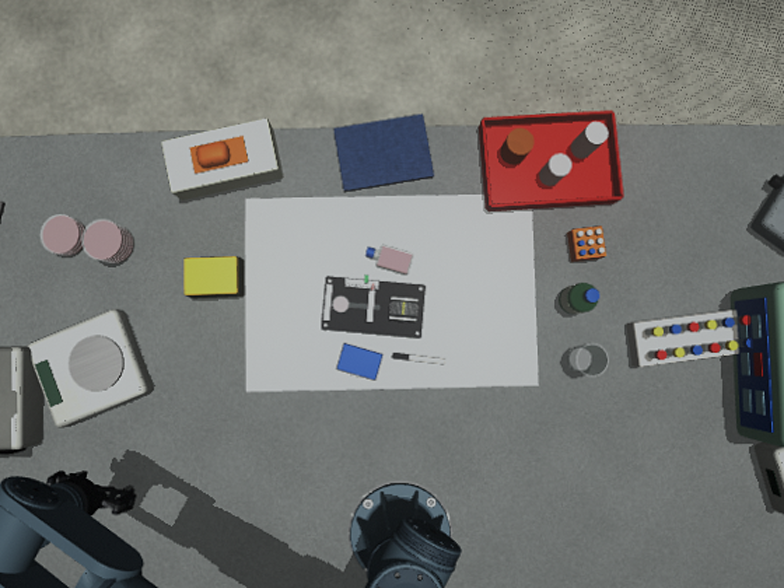

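View pics/s0.png

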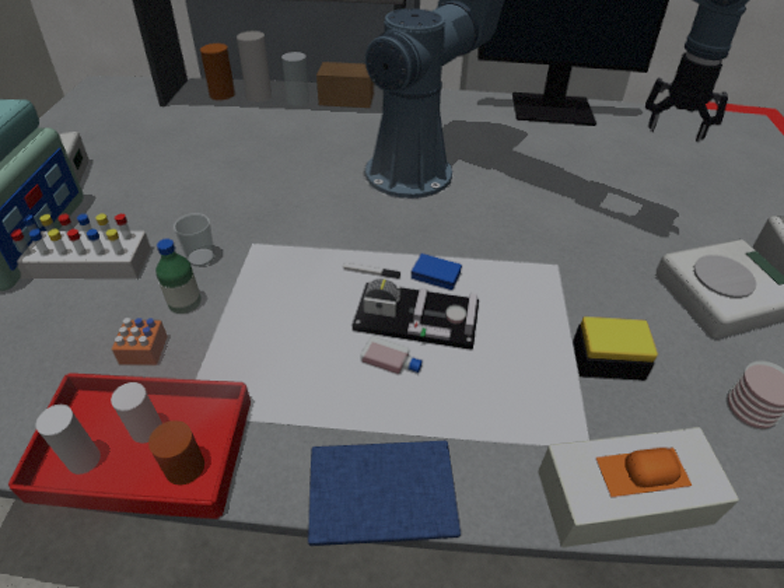

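The top view shows the holder at about (373,307) in the enlarged picture: wheel at (404,308), fixed jaw on the left, pointer and mark at about (368,283). The holder's +y is therefore roughly world +y. I'll take closer crops.

```bash
python3 - <<'E'
from h import *
a=snap("top","t1.png",(222,190,312,248),8.8);b=snap("scene","s1.png",(245,190,350,265),7.6)
E
```

```text
(no output)
```

View pics/t1.png

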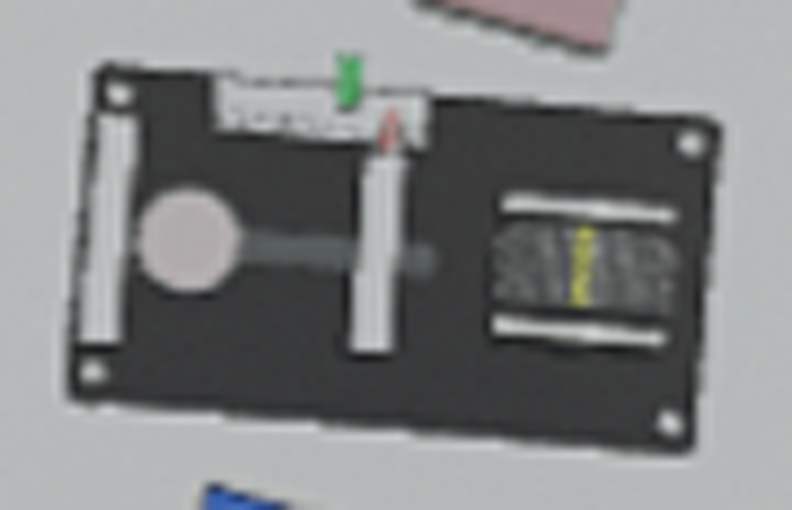

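View pics/s1.png

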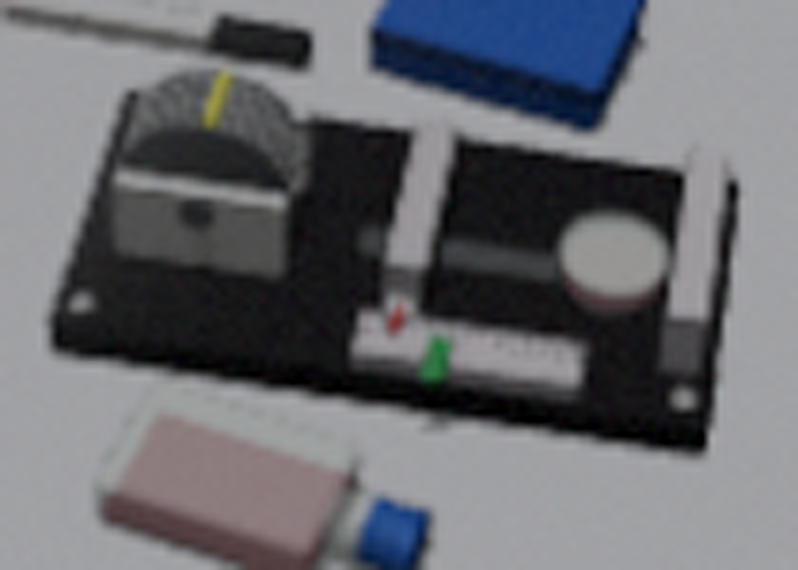

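```bash
cat > m.py <<'E'
from h import *
def tp(u,v,x0=222,y0=190,s=8.8): return x0+(u+.5)/s-.5, y0+(v+.5)/s-.5
E
python3 - <<'E'
from m import *
a=imaging.camera("top");b=imaging.camera("scene")
C=[atz(a,*tp(*p),.018) for p in[(98,65),(720,118),(690,455),(68,400)]]
C=np.array(C);print(C)
# order: (+x,+y),( +x,-y),(-x,-y),(-x,+y)
ydir=(C[0]-C[1]+C[3]-C[2])[:2];print(np.linalg.norm(ydir)/2)
th=np.arctan2(-ydir[0],ydir[1]);yd=ydir/np.linalg.norm(ydir);xd=np.array([yd[1],-yd[0]])
o=C[:,:2].mean(0)-yd*.0025;print("th",np.degrees(th),"o",o)
loc=lambda P:((P[:2]-o)@xd,(P[:2]-o)@yd)
print("ptr",loc(atz(a,*tp(393,108),.03)),"mark",loc(atz(a,*tp(349,106),.03)))
print("wheeltop meas",loc(atz(a,*tp(585,268),.075)),"jaw",loc(atz(a,*tp(378,255),.047)))
s=lambda u,v:tp(u,v,245,190,7.6)
print("scene ptr",loc(atz(b,*s(393,332),.03)),"mark",loc(atz(b,*s(438,340),.03)))
w=o-.065*yd;print("wheel_top world",w,"xd",xd,"yd",yd)
from scipy.spatial.transform import Rotation as Ro
q=ctrl.get_obs()["eef_rot"];print(Ro.from_quat(np.r_[q[1:],q[0]]).as_matrix().round(3))
E
```

```text
[[ 0.57688674  0.15444822  0.018     ]
 [ 0.55366008 -0.06704884  0.018     ]
 [ 0.43386522 -0.05353204  0.018     ]
 [ 0.4577448   0.16662022  0.018     ]]
0.2220771908723155
th -6.088140347007918 o [0.50527406 0.04763599]
ptr (np.float64(0.05258348452571991), np.float64(0.007324542537590574)) mark (np.float64(0.05193787522109748), np.float64(0.022878522673745072))
wheeltop meas (np.float64(-0.0004736751836189448), np.float64(-0.06395102803769488)) jaw (np.float64(-0.0006396485951674602), np.float64(0.007560861283904677))
scene ptr (np.float64(0.049079002027537386), np.float64(0.0061756777666655775)) mark (np.float64(0.04951068425029495), np.float64(0.021345312034883972))
wheel_top world [ 0.49838028 -0.01699741] xd [ 0.99435992 -0.10605825] yd [0.10605825 0.99435992]
[[ 0.298 -0.    -0.954]
 [ 0.954 -0.001  0.298]
 [-0.001 -1.     0.   ]]
```

Pointer to mark is 15.6 mm in the top view and 15.2 mm in the scene view, so about 38 mm of rim travel. Next I'll plan the approach, with tool x along the holder's x and tool z along the holder's +y.

```bash
cat > plan.py <<'E'
import sys
from h import *
from scipy.spatial.transform import Rotation as Ro
o=np.array([.50527,.04764]);yd=np.array([.10606,.99436]);xd=np.array([.99436,-.10606])
Rt=np.array([[*xd,0],[0,0,-1],[*yd,0]]).T
def state():
    s=ctrl.get_obs();q=s["eef_rot"];R=Ro.from_quat(np.r_[q[1:],q[0]]);p=s["eef_pos"]
    l=p[:2]-o
    print("t",round(s["time_s"],2),"p",p.round(4),"local mm",(np.array([l@xd,l@yd,p[2]])*1e3).round(1),"F",s["wrist_force"].round(1),"op",round(s["opening"],3))
    rv=(R.inv()*Ro.from_matrix(Rt)).as_rotvec();print("turn left",rv.round(4))
    return p,R,rv
def plan(loc,n,nt):
    p,R,rv=state();tgt=np.r_[o+loc[0]*1e-3*xd+loc[1]*1e-3*yd,loc[2]*1e-3];d=(tgt-p)/n
    print("left, final axes, cm",(Rt.T@(tgt-p)*100).round(2))
    for i in range(n):
        t=rv/nt if i<nt else rv*0
        print([(R.inv().apply(d)*100).round(2).tolist(),t.round(3).tolist(),0],end=",");R=R*Ro.from_rotvec(t)
    print()
if __name__=="__main__": a=[float(x) for x in sys.argv[1:]];plan(a[:3],int(a[3]),int(a[4]))
E
python3 plan.py 0 -75 150 20 12
```

```text
t 0.3 p [0.1714 0.5487 0.231 ] local mm [-385.1  462.8  231. ] F [-0.1 -0.3 -0.4] op 1.0
turn left [ 3.0000e-04  1.3742e+00 -6.0000e-04]
left, final axes, cm [ 38.51   8.1  -53.78]
[[-2.26, 0.41, -2.41], [0.0, 0.115, -0.0], 0],[[-1.97, 0.41, -2.66], [0.0, 0.115, -0.0], 0],[[-1.65, 0.41, -2.86], [0.0, 0.115, -0.0], 0],[[-1.32, 0.41, -3.03], [0.0, 0.115, -0.0], 0],[[-0.96, 0.41, -3.16], [0.0, 0.115, -0.0], 0],[[-0.59, 0.41, -3.25], [0.0, 0.115, -0.0], 0],[[-0.22, 0.41, -3.3], [0.0, 0.115, -0.0], 0],[[0.16, 0.41, -3.3], [0.0, 0.115, -0.0], 0],[[0.54, 0.4, -3.26], [0.0, 0.115, -0.0], 0],[[0.91, 0.4, -3.18], [0.0, 0.115, -0.0], 0],[[1.26, 0.4, -3.06], [0.0, 0.115, -0.0], 0],[[1.61, 0.4, -2.89], [0.0, 0.115, -0.0], 0],[[1.93, 0.4, -2.69], [0.0, 0.0, -0.0], 0],[[1.93, 0.4, -2.69], [0.0, 0.0, -0.0], 0],[[1.93, 0.4, -2.69], [0.0, 0.0, -0.0], 0],[[1.93, 0.4, -2.69], [0.0, 0.0, -0.0], 0],[[1.93, 0.4, -2.69], [0.0, 0.0, -0.0], 0],[[1.93, 0.4, -2.69], [0.0, 0.0, -0.0], 0],[[1.93, 0.4, -2.69], [0.0, 0.0, -0.0], 0],[[1.93, 0.4, -2.69], [0.0, 0.0, -0.0], 0],
```

```bash
python3 -m jog '[[[-2.26,0.3,-2.41],[0,0.115,0],0],[[-1.97,0.3,-2.66],[0,0.115,0],0],[[-1.65,0.3,-2.86],[0,0.115,0],0],[[-1.32,0.3,-3.03],[0,0.115,0],0],[[-0.96,0.3,-3.16],[0,0.115,0],0],[[-0.59,0.3,-3.25],[0,0.115,0],0],[[-0.22,0.3,-3.3],[0,0.115,0],0],[[0.16,0.3,-3.3],[0,0.115,0],0],[[0.54,0.3,-3.26],[0,0.115,0],0],[[0.91,0.3,-3.18],[0,0.115,0],0],[[1.26,0.3,-3.06],[0,0.115,0],0],[[1.61,0.3,-2.89],[0,0.115,0],0]]'; python3 plan.py 0 -75 120 12 3
```

```text
time_s: 1.3
eef_pos: [0.3617, 0.1895, 0.1937]
eef_rot: [0.706, -0.703, 0.056, -0.059]
wrist_force: [0.9, -0.0, 0.0]
opening: 0.002
t 1.3 p [0.3617 0.1895 0.1937] local mm [-157.8  125.8  193.7] F [ 0.9 -0.   0. ] op 0.002
turn left [-0.0051 -0.0572  0.0036]
left, final axes, cm [ 15.78   7.37 -20.08]
[[1.41, 0.61, -1.6], [-0.002, -0.019, 0.001], 0],[[1.38, 0.61, -1.62], [-0.002, -0.019, 0.001], 0],[[1.35, 0.61, -1.65], [-0.002, -0.019, 0.001], 0],[[1.32, 0.61, -1.67], [-0.0, -0.0, 0.0], 0],[[1.32, 0.61, -1.67], [-0.0, -0.0, 0.0], 0],[[1.32, 0.61, -1.67], [-0.0, -0.0, 0.0], 0],[[1.32, 0.61, -1.67], [-0.0, -0.0, 0.0], 0],[[1.32, 0.61, -1.67], [-0.0, -0.0, 0.0], 0],[[1.32, 0.61, -1.67], [-0.0, -0.0, 0.0], 0],[[1.32, 0.61, -1.67], [-0.0, -0.0, 0.0], 0],[[1.32, 0.61, -1.67], [-0.0, -0.0, 0.0], 0],[[1.32, 0.61, -1.67], [-0.0, -0.0, 0.0], 0],
```

```bash
python3 -m jog '[[[1.41,0.6,-1.6],[0,-0.02,0],0],[[1.38,0.6,-1.62],[0,-0.02,0],0],[[1.35,0.6,-1.65],[0,-0.02,0],0],[[1.32,0.6,-1.67],[0,0,0],0],[[1.32,0.6,-1.67],[0,0,0],0],[[1.32,0.6,-1.67],[0,0,0],0],[[1.32,0.6,-1.67],[0,0,0],0],[[1.32,0.6,-1.67],[0,0,0],0],[[1.32,0.6,-1.67],[0,0,0],0],[[1.32,0.6,-1.67],[0,0,0],0],[[1.32,0.6,-1.67],[0,0,0],0],[[1.3,0.6,-1.6],[0,0,0],0]]'; python3 plan.py 0 -75 80 1 1;python3 - <<'E'
from h import *
snap("scene","s2.png",(225,110,355,265),3.8)
E
```

```text
time_s: 2.3
eef_pos: [0.5045, -0.0422, 0.1212]
eef_rot: [0.708, -0.704, 0.036, -0.045]
wrist_force: [0.4, -0.0, 0.3]
opening: -0.002
t 2.3 p [ 0.5045 -0.0422  0.1212] local mm [  8.8 -89.4 121.2] F [ 0.4 -0.   0.3] op -0.002
turn left [-0.0053 -0.0081  0.0116]
left, final axes, cm [-0.88  4.12  1.44]
[[-0.94, 4.12, 1.41], [-0.005, -0.008, 0.012], 0],
```

View pics/s2.png

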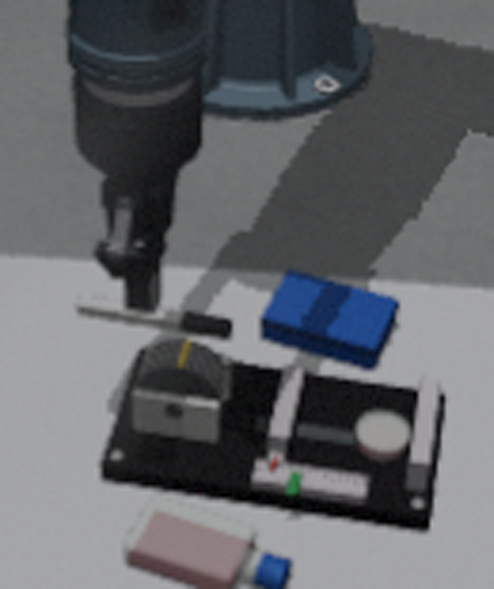

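The shut fingertip, at about (142,305), hangs clear above and behind the wheel; nothing has been disturbed. I'll position it just above the wheel.

```bash
python3 -m jog '[[[-0.3,1.2,0.5],[-0.003,-0.004,0.006],0],[[-0.3,1.2,0.5],[-0.003,-0.004,0.006],0],[[-0.3,1.2,0.4],[0,0,0],0],[[0,0,0],[0,0,0],0],[[0,0,0],[0,0,0],0]]'; python3 plan.py 0 -75 75 1 1
```

```text
time_s: 2.77
eef_pos: [0.4969, -0.0284, 0.0798]
eef_rot: [-0.705, 0.707, -0.04, 0.037]
wrist_force: [0.0, 0.2, 0.3]
opening: 0.001
t 2.77 p [ 0.4969 -0.0284  0.0798] local mm [ -0.3 -76.5  79.8] F [0.  0.2 0.3] op 0.001
turn left [ 0.0024 -0.0026 -0.0038]
left, final axes, cm [0.03 0.48 0.15]
[[0.03, 0.48, 0.15], [0.002, -0.003, -0.004], 0],
```

```bash
python3 -m jog '[[[0,0.3,0.2],[0,0,0],0],[[0,0.1,0],[0,0,0],0],[[0,0,0],[0,0,0],0]]'; python3 -m jog '[[[0,0.05,0],[0,0,0],0],[[0,0,0],[0,0,0],0]]';python3 -m jog '[[[0,0.05,0],[0,0,0],0],[[0,0,0],[0,0,0],0]]'; python3 plan.py 0 -75 75 1 1
```

```text
time_s: 3.02
eef_pos: [0.4963, -0.0243, 0.0756]
eef_rot: [-0.705, 0.707, -0.039, 0.036]
wrist_force: [0.1, -0.6, -0.6]
opening: 0.0
time_s: 3.18
eef_pos: [0.4968, -0.0242, 0.0758]
eef_rot: [-0.705, 0.707, -0.038, 0.036]
wrist_force: [-0.1, -0.4, 0.1]
opening: -0.003
time_s: 3.35
eef_pos: [0.4975, -0.0244, 0.076]
eef_rot: [-0.705, 0.707, -0.038, 0.037]
wrist_force: [0.4, -0.7, -0.6]
opening: -0.004
t 3.35 p [ 0.4975 -0.0244  0.076 ] local mm [ -0.1 -72.5  76. ] F [ 0.4 -0.7 -0.6] op -0.004
turn left [ 0.0028  0.0006 -0.0016]
left, final axes, cm [ 0.01  0.1  -0.25]
[[0.01, 0.1, -0.25], [0.003, 0.001, -0.002], 0],
```

```bash
python3 -m jog '[[[0,0.1,0],[0,0,0],0]]'; python3 -m jog '[[[0,0.1,0],[0,0,0],0]]';python3 -m jog '[[[0,0.1,0],[0,0,0],0]]'
```

```text
time_s: 3.43
eef_pos: [0.4979, -0.0246, 0.0753]
eef_rot: [-0.705, 0.707, -0.038, 0.037]
wrist_force: [-0.2, 0.0, -0.4]
opening: 0.001
time_s: 3.52
eef_pos: [0.4981, -0.0248, 0.0748]
eef_rot: [-0.705, 0.707, -0.038, 0.037]
wrist_force: [-3.5, 1.1, 11.7]
opening: 0.001
time_s: 3.6
eef_pos: [0.4981, -0.0248, 0.0747]
eef_rot: [-0.705, 0.707, -0.038, 0.037]
wrist_force: [-7.3, 1.8, 15.5]
opening: -0.001
```

Contact is at z ≈ 74.8 mm. I'll stroke with a lighter press.

```bash
python3 -m jog '[[[0,0.04,0],[0,0,0],0],[[0,0.04,0.3],[0,0,0],0]]'; python3 -m jog '[[[0,0.04,0.3],[0,0,0],0],[[0,0.04,0.3],[0,0,0],0],[[0,0.04,0.3],[0,0,0],0]]';  python3 plan.py 0 -55 75 1 1
```

```text
time_s: 3.77
eef_pos: [0.4983, -0.0223, 0.075]
eef_rot: [-0.705, 0.707, -0.038, 0.037]
wrist_force: [-1.5, -0.7, 2.9]
opening: 0.001
time_s: 4.02
eef_pos: [0.4993, -0.0136, 0.0749]
eef_rot: [-0.704, 0.708, -0.038, 0.037]
wrist_force: [-3.5, -0.7, 6.8]
opening: -0.005
t 4.02 p [ 0.4993 -0.0136  0.0749] local mm [  0.5 -61.5  74.9] F [-3.5 -0.7  6.8] op -0.005
turn left [ 0.0047 -0.0004 -0.0019]
left, final axes, cm [-0.05 -0.01  0.65]
[[-0.05, -0.01, 0.65], [0.005, -0.0, -0.002], 0],
```

```bash
python3 -m jog '[[[-0.02,0.04,0.3],[0,0,0],0],[[-0.02,0.05,0.3],[0,0,0],0],[[0,0.05,0],[0,0,0],0]]';  python3 -m jog '[[[0,-0.6,0],[0,0,0],0],[[0,-2,0],[0,0,0],0],[[0,-2,-0.8],[0,0,0],0],[[0,0,-0.8],[0,0,0],0]]'; python3 plan.py 0 -75 76 1 1; python3 - <<'E'
from h import *
snap("top","t2.png",(222,190,312,248),8.8);snap("scene","s3.png",(245,190,350,265),7.6)
E
```

```text
time_s: 4.27
eef_pos: [0.5, -0.0069, 0.0745]
eef_rot: [-0.704, 0.708, -0.038, 0.037]
wrist_force: [-3.8, 0.9, 8.0]
opening: 0.0
time_s: 4.6
eef_pos: [0.4974, -0.0208, 0.1208]
eef_rot: [-0.705, 0.707, -0.038, 0.035]
wrist_force: [1.2, -1.5, 1.4]
opening: -0.002
t 4.6 p [ 0.4974 -0.0208  0.1208] local mm [ -0.5 -68.9 120.8] F [ 1.2 -1.5  1.4] op -0.002
turn left [ 0.0039  0.0021 -0.0041]
left, final axes, cm [ 0.05  4.48 -0.61]
[[0.07, 4.48, -0.59], [0.004, 0.002, -0.004], 0],
```

View pics/t2.png

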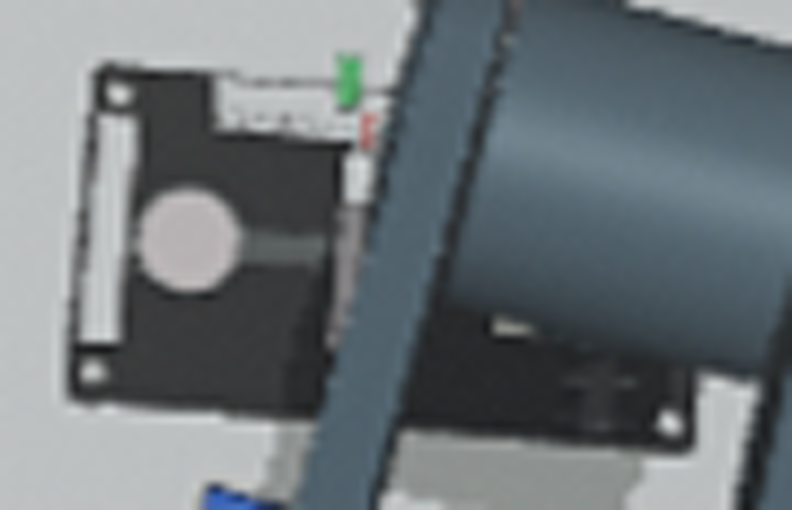

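View pics/s3.png

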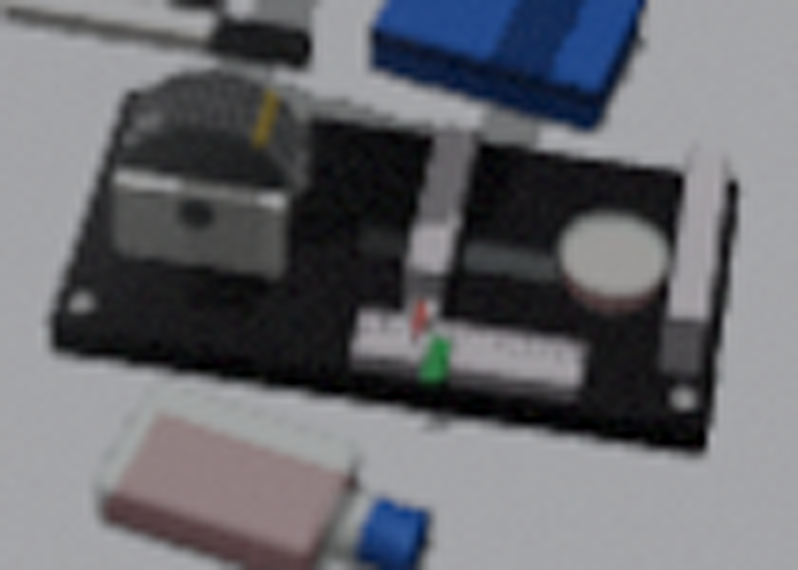

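The pointer moved toward the mark: in the scene crop its tip went from (393,332) to about (420,334), with the mark at (438,340). I'll compare colour centroids before and after for sub-pixel values.

```bash
cat > gap.py <<'E'
from m import *
from plan import o,xd,yd
loc=lambda P:np.array([(P[:2]-o)@xd,(P[:2]-o)@yd])*1e3
def gap(c,fn,roi,x0,y0,s):
    im=cv2.imread("pics/"+fn).astype(float);B,G,R=im[...,0],im[...,1],im[...,2];out=[]
    for w in(R-np.maximum(G,B)-25,G-np.maximum(R,B)-25):
        w=np.clip(w,0,None);m=np.zeros_like(w);m[roi[1]:roi[3],roi[0]:roi[2]]=1;w*=m
        v,u=np.indices(w.shape);u=(w*u).sum()/w.sum();v=(w*v).sum()/w.sum()
        out.append(loc(atz(c,*tp(u,v,x0,y0,s),.03)));print(fn,round(u,1),round(v,1),out[-1].round(2),end=" ")
    print("gap",(out[1]-out[0])[1].round(2))
E
python3 - <<'E'
from gap import *
a=imaging.camera("top");b=imaging.camera("scene")
for f in("t1.png","t2.png"):gap(a,f,(320,40,420,160),222,190,8.8)
for f in("s1.png","s3.png"):gap(b,f,(360,280,480,390),245,190,7.6)
E
```

```text
t1.png 388.0 132.6 [43.74  8.31] t1.png 349.6 81.2 [60.73 23.45] gap 15.13
t2.png 367.1 130.0 [44.   15.75] t2.png 349.6 81.3 [60.71 23.45] gap 7.7
s1.png 396.0 319.7 [43.41  6.25] s1.png 436.6 360.0 [58.34 22.25] gap 16.0
s3.png 419.9 315.8 [40.02 13.76] s3.png 436.5 360.0 [58.35 22.22] gap 8.46
```

Jaw moved 7.5 mm in both views; the remaining gap is about 8 mm, or about 20 mm of rim. For the second stroke I'll do about 16 mm and check with the finger still down.

```bash
python3 -m jog '[[[0.03,2,-0.3],[0.004,0,-0.004],0],[[0,1.8,-0.2],[0,0,0],0],[[0,0,0],[0,0,0],0]]'; python3 plan.py 0 -73 76 1 1;  python3 - <<'E'
from gap import *
b=imaging.camera("scene");f=lambda u,v,z:loc(atz(b,*tp(u,v,245,190,7.6),z))
print("front bottom edge",f(55,350,0),f(703,450,0),"rule front",f(355,364,.026),f(582,389,.026),"fixed jaw top",f(690,320,.048))
E
```

```text
time_s: 5.05
eef_pos: [0.4934, -0.0245, 0.076]
eef_rot: [0.707, -0.705, 0.04, -0.035]
wrist_force: [-0.3, -0.4, -0.7]
opening: -0.0
t 5.05 p [ 0.4934 -0.0245  0.076 ] local mm [ -4.2 -73.   76. ] F [-0.3 -0.4 -0.7] op -0.0
turn left [-0.0023  0.     -0.0075]
left, final axes, cm [ 0.42 -0.   -0.  ]
[[0.42, -0.0, -0.0], [-0.002, 0.0, -0.008], 0],
front bottom edge [  54.21832721 -108.77171229] [ 52.94678207 113.18956448] rule front [62.11037351 -4.17212985] [57.50113232 70.67329477] fixed jaw top [ 40.12268876 102.0681376 ]
```

```bash
python3 -m jog '[[[0.4,0,0],[0,0,0],0],[[0,0.1,0],[0,0,0],0],[[0,0.06,0],[0,0,0],0]]'; python3 -m jog '[[[0,0.05,0],[0,0,0],0]]'; python3 plan.py 0 -57 75 1 1
```

```text
time_s: 5.35
eef_pos: [0.4982, -0.0243, 0.0758]
eef_rot: [0.707, -0.705, 0.04, -0.035]
wrist_force: [0.2, 0.6, -0.7]
opening: -0.002
time_s: 5.43
eef_pos: [0.4987, -0.0242, 0.0758]
eef_rot: [0.707, -0.705, 0.04, -0.035]
wrist_force: [-0.3, -0.4, 0.5]
opening: -0.001
t 5.43 p [ 0.4987 -0.0242  0.0758] local mm [  1.1 -72.1  75.8] F [-0.3 -0.4  0.5] op -0.001
turn left [-0.0026  0.0006 -0.0071]
left, final axes, cm [-0.11  0.08  1.51]
[[-0.11, 0.09, 1.51], [-0.003, 0.001, -0.007], 0],
```

```bash
python3 -m jog '[[[-0.05,0.1,0],[0,0,0],0],[[-0.03,0.07,0],[0,0,0],0]]'; python3 -m jog '[[[0,0.05,0],[0,0,0],0]]'; python3 plan.py 0 -57 75 1 1
```

```text
time_s: 5.6
eef_pos: [0.4988, -0.0242, 0.075]
eef_rot: [0.707, -0.705, 0.039, -0.035]
wrist_force: [-1.4, -0.3, 0.2]
opening: -0.001
time_s: 5.68
eef_pos: [0.4989, -0.0242, 0.0749]
eef_rot: [0.707, -0.705, 0.039, -0.036]
wrist_force: [-2.5, -0.4, 4.8]
opening: -0.004
t 5.68 p [ 0.4989 -0.0242  0.0749] local mm [  1.2 -72.1  74.9] F [-2.5 -0.4  4.8] op -0.004
turn left [-0.0021  0.0011 -0.0048]
left, final axes, cm [-0.12 -0.01  1.51]
[[-0.12, -0.0, 1.51], [-0.002, 0.001, -0.005], 0],
```

```bash
python3 -m jog '[[[0,0.04,0.3],[0,0,0],0],[[0,0.04,0.3],[0,0,0],0],[[0,0.04,0.3],[0,0,0],0]]'; python3 -m jog '[[[-0.02,0.04,0.3],[0,0,0],0],[[-0.02,0.04,0.3],[0,0,0],0],[[0,0.04,0],[0,0,0],0]]'; python3 plan.py 0 -55 75 1 1; python3 - <<'E'
from gap import *
b=snap("scene","s4.png",(245,190,350,265),7.6);gap(b,"s4.png",(360,280,480,390),245,190,7.6)
a=snap("top","t4.png",(222,190,312,248),8.8);gap(a,"t4.png",(320,40,420,160),222,190,8.8)
E
```

```text
time_s: 5.93
eef_pos: [0.4998, -0.0155, 0.0749]
eef_rot: [0.706, -0.706, 0.039, -0.036]
wrist_force: [-4.1, -0.8, 5.5]
opening: -0.005
time_s: 6.18
eef_pos: [0.5006, -0.0086, 0.0748]
eef_rot: [0.706, -0.706, 0.038, -0.036]
wrist_force: [-3.0, 0.3, 5.8]
opening: -0.0
t 6.18 p [ 0.5006 -0.0086  0.0748] local mm [  1.3 -56.4  74.8] F [-3.   0.3  5.8] op -0.0
turn left [-0.0002  0.0011 -0.0034]
left, final axes, cm [-0.13 -0.02  0.14]
[[-0.13, -0.02, 0.14], [-0.0, 0.001, -0.003], 0],
s4.png 436.9 322.6 [41.91 19.78] s4.png 436.5 360.0 [58.36 22.24] gap 2.47
t4.png nan nan [nan nan] t4.png 348.9 79.0 [61.5  23.76] gap nangap.py:8: RuntimeWarning: invalid value encountered in scalar divide
  v,u=np.indices(w.shape);u=(w*u).sum()/w.sum();v=(w*v).sum()/w.sum()
```

View pics/s4.png

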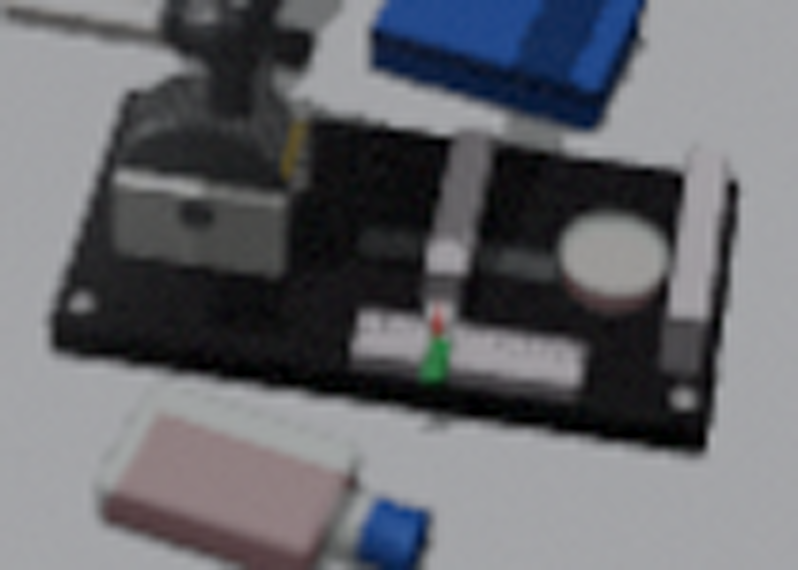

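The jaw followed: the pointer tip is at (437,335) and the mark's inner edge at (440,338), with the mark slanting up-right. About 2 mm remains, so 4 to 4.5 mm of rim. I'll do that, lift well clear of both views and measure.

```bash
python3 -m jog '[[[0,0.04,0.25],[0,0,0],0],[[0,0.04,0.18],[0,0,0],0],[[0,0.04,0],[0,0,0],0]]'; python3 plan.py 0 -52 75 1 1; python3 -m jog '[[[0,-0.5,0],[0,0,0],0],[[0,-2,0],[0,0,0],0],[[0,-3,-3],[0,0,0],0],[[0,-2,-4],[0,0,0],0],[[0,0,-4],[0,0,0],0],[[0,0,-4],[0,0,0],0],[[0,0,-4],[0,0,0],0],[[0,0,0],[0,0,0],0]]';  python3 - <<'E'
from gap import *
b=snap("scene","s5.png",(245,190,350,265),7.6);gap(b,"s5.png",(360,280,480,390),245,190,7.6)
a=snap("top","t5.png",(222,190,312,248),8.8);gap(a,"t5.png",(320,40,420,160),222,190,8.8)
s=cv2.imread("pics/s5.png")[260:400,340:540];t=cv2.imread("pics/t5.png")[30:170,300:500]
cv2.imwrite("pics/c5.png",cv2.resize(np.hstack([s,t]),None,fx=2,fy=2))
E
```

```text
time_s: 6.53
eef_pos: [0.5011, -0.0036, 0.074]
eef_rot: [0.706, -0.706, 0.038, -0.036]
wrist_force: [-2.0, 1.3, 7.3]
opening: 0.005
t 6.53 p [ 0.5011 -0.0036  0.074 ] local mm [  1.3 -51.4  74. ] F [-2.   1.3  7.3] op 0.005
turn left [-0.0009  0.0014 -0.0034]
left, final axes, cm [-0.13 -0.1  -0.06]
[[-0.13, -0.1, -0.06], [-0.001, 0.001, -0.003], 0],
time_s: 7.2
eef_pos: [0.4819, -0.1983, 0.1522]
eef_rot: [-0.706, 0.707, -0.034, 0.034]
wrist_force: [-0.1, -0.2, 0.3]
opening: -0.003
s5.png 443.7 322.1 [41.18 21.97] s5.png 436.6 359.9 [58.3  22.25] gap 0.28
t5.png 345.0 129.2 [43.62 23.56] t5.png 349.6 81.4 [60.66 23.44] gap -0.11
```

View pics/c5.png

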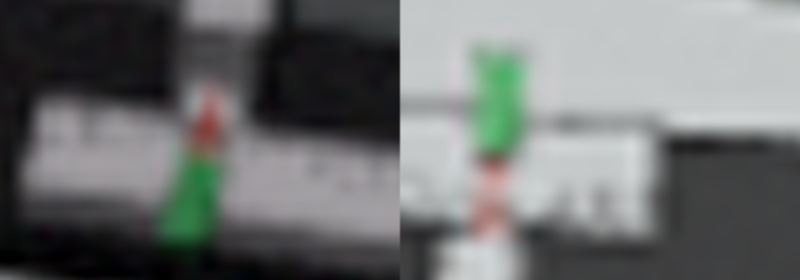

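Pointer and mark line up in both unobstructed views: the gap is +0.28 mm in the scene view and −0.11 mm in the top view. The mark has not moved and the finger is clear, so I'm handing in.

```bash
python3 -c "
from bench import ctrl
print(ctrl.hand_in())"
```

```text
the job is handed in; nothing more can be done
None
```

The jaw is set: its red pointer stands opposite the green gauge mark, and I have handed the job in. I rolled the wheel's top toward +y in two strokes with the shut fingertip, about 18 mm and 20 mm of rim. The press was mostly 5 to 8 N, with a brief 15 N at first contact. I then lifted the finger and backed it about 13 cm away from the wheel.

- **Setting:** the last pointer-to-mark gap was +0.28 mm in the scene view and −0.11 mm in the top view. The two cameras disagree by about 0.4 mm and had differed by about 0.8 mm earlier, so the true error is probably within about 0.5 mm.
- **Nothing disturbed:** the mark's position read the same before and after, to within 0.05 mm. The dish and its neighbours looked unmoved in the pictures taken during the job. I did not measure the other objects again at the end.
- **Time and forces:** it took about 7.3 s of robot time. The wrist force readings never exceeded about 18 N, and the final reading was about zero.

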